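Press a lathe slide plate home under its keeper lip

ROBOT

A 6-joint arm with a two-finger parallel gripper is mounted at the origin on the work surface. World frame = base frame: x ahead of the robot, y to its left, z up, the work surface at z = 0. Lengths are in m, angles in degrees, forces in N, time in s.
With the tool pointing down it reaches from about 0.25 to 0.725 m from the base axis. Payload 9.7 kg.
Tool frame: the origin (TCP) lies midway between the tips of the shut fingers; the grasp point (between the pads) lies 19 mm behind it; z points along the fingers, y is the line along which they close (so a half turn about z gives the same grasp; the last joint's range is limited). The gripper opens to 85 mm and grips with 20 to 120 N. Pads are 22 mm wide; open, the fingers measure 114 mm over their backs; the gripper's body (76 mm by 85 mm) begins 54 mm behind the grasp point. The pads swing forward as they close: fully open they stand 13 mm farther back than shut.
Start: joints at [-69.099, 4.979, 10.078, 95.1, 0, 90], TCP at [0.196, -0.514, 0.231] pointing down, gripper open.
Joint ranges: [-179.16, 179.16], [-48.56, 103.87], [-65.8, 70.77], [-126.05, 130.52], [-82.76, 87.17], [-180, 180]. Speed limits (degrees/s): [127.2, 127.2, 147.25, 180, 180, 180].

INTERFACE

Orientations are given as [roll, pitch, yaw] about the fixed x, y, z axes, in that order (R = Rz(yaw) Ry(pitch) Rx(roll)).
In Python, from workcell import bot gives the robot as it stands.
- The arm moves only by the shell command python3 -m crank 'ROWS' [FORCE]. ROWS is JSON, a list of rows, each an object with "gripper": the finger opening in mm, from 0 to 85.4; "travel": the shift along the tool's x, y, z in mm, a list of three; "twist": the turn, a rotation vector about the tool's x, y, z in rad, a list of three. In form: [{"gripper": gripper, "travel": [tx, ty, tz], "twist": [rx, ry, rz]}, ...]. A call has 1 to 12 rows; each row shifts and turns the commanded pose from where the row before left it, along the tool's axes as they then stand; what a row does not reach is not made up. A row lasts 1/8 s, in which the tool goes at most 62.5 mm and 10.7 degrees, less where a joint would pass 70% of its speed; a pose out of reach is approached as far as the arm can. A call is refused whole if a number of a shift passes 62.5 or a number of a turn 0.188, either way. A call with a gripper value outside its range is refused whole. The fingers move at their own pace and stop on an object; FORCE is the grip in N (left out, the last holds). Time passes only in rows, so rows that do not move let the fingers close. It gives the time, the measured TCP pose, the force, the opening and the grip force at its end, in the units of the state.
- bot.get_obs(): the state, without advancing time (a new reading comes with each control period).
- bot.camera(name): name is "scene" or "side" or "wrist"; returns the picture (384x512x3 uint8, red, green, blue); there is no depth.
- bot.calibration(name): a dict with "vfov" (degrees; the focal length in pixels is half the picture's height over the tangent of half this angle, whatever the lens; pixels are square), "cx", "cy" (the principal point, pixels), "camera_from_world" (4x4, takes a point from world to camera coordinates). Camera axes: x right, y down, z forward; pixel columns grow to the right and rows downward; lengths in m; the calibration is good to about 2 mm. A picture is of the moment at which its call begins: read the wrist's pose just before it. calibration takes no time and is no camera call; for the wrist camera it gives the pose at the moment of the call.
- bot.job_done(): hands the job in; it is judged then, once.
The state is a dict: "time": time; "q": joint angles; "qd": joint speeds; "joint_efforts": joint torques, N m; "ee_pos": TCP position; "tcp_rot": TCP orientation; "wrist_force": force on the tool from outside, world axes, zero at the start; "torque": the same for the moment, N m; "opening": finger opening in m; "grasp_force": force on a finger pad.
Only numpy, scipy, OpenCV 4.12 (cv2) and the standard library are available. Lean on these libraries where they do the work, as an engineer would, in place of code of your own. Each camera call takes 0.05 s, during which the arm holds its last target. There are 200 camera calls.

TASK

Swing the hasp off its staple and well open, about a right angle, so that the mouth of the slide bed is clear; then take the slide plate with the flat upright rib (not the one with the round post) and push it nose first under the keeper lip until it has driven the sprung stop all the way back. Finish while still holding it with the fingers, pressed fully home against the spring, so that it could be clamped: do not let go. Leave the other things on the bench where they are.

Things in the scene. Friction and masses are not known exactly. Their poses are not given: they have to be found in the camera images.
- bed: Slide bed, a fixed aluminium slab 200 x 94 x 30 mm. Origin: on the table, under the middle of the keeper lip's front edge; x is the level direction in which the plate is pushed in, y across the bed, z up. The bare level apron before the lip (top at z = 30 mm) runs from x = -110 mm to 0; behind the lip the channel is open above and shows the stop.
- mouth (a point): Middle of the lip's front edge, on the bed's top surface (30 mm up). The lip bridges the bed from bed x = 0 to 25 mm, underside at z = 42 mm, top at 50 mm (12 mm gap for the 7 mm plate). Side walls from x = 0 back, top at 50 mm, leave a channel 65 mm wide with a funnel mouth about 76 mm wide.
- hasp (a joint): Hasp angle, rad: 0 = closed, across the mouth over its staple, pointing from its pin along the bed's -y; grows to 2.2 as the free end swings out towards the bed's -x and on round to the pin's side. At 1.57 it points to the bed's -x. Starts at 0 to 0.3. Light friction (0.06 N m) keeps it where it is left; no spring.
- hasp_pin (a point): Axis of the hasp's upright hinge pin, at the mouth's +y side (bed x = -12, y = +56 mm), at the strap's mid height, 47 mm over the table.
- hasp_tab (a point): Middle of the steel block at the hasp's free end, 131 mm from the pin axis: 44 mm along the strap, 10 mm thick, 32 mm tall (36 to 68 mm over the table). When closed it stands out beyond the bed's -y side, free before and behind. The strap is 5 mm thick, 36 to 58 mm over the table; a small staple 43 mm from the bed's middle passes through it.
- stop (a joint): Travel of the brass sprung stop bar in the channel, m: 0 = sprung forward, 0.010 = all the way back against a solid end. Needs about 4 N to start and 9 N at the end of its travel; it springs back if let go.
- stop_face (a point): Middle of the stop bar's front face (bar 56 mm wide, 11 mm tall), which the plate's nose meets. Sprung forward it lies 28 to 40 mm behind the lip's front edge.
- plate: The slide plate to be used: aluminium, 130 x 60 x 7 mm, 0.14 to 0.28 kg, lying flat on the table at the start, with an upright flat rib across it: 12 mm thick along the plate, 40 mm wide, top 43 mm over the underside. Origin: underside, below the middle of the rib; x points to the nose (95 mm ahead; the tail is 35 mm behind), y along the rib, z up.
- plate_rib (a point): Middle of the rib's graspable part, 30 mm over the plate's underside.
- plate_nose (a point): Middle of the plate's leading edge, 95 mm ahead of the rib's middle, at half the plate's thickness.
- round_plate: Another plate of the same size and metal, but with a round post (22 mm diameter, top 43 mm up) instead of the rib: leave it. Origin under the post, x to its nose.
- handwheel: Loose aluminium handwheel, 84 mm diameter, 12 mm thick, with a brass handle to 40 mm height. Bystander; origin under its middle.
- tool_block: Loose brass tool holder block 44 x 44 x 52 mm with a groove. Bystander; origin under its middle.
- clamp_lever: Loose black clamp lever, about 105 mm long, 30 mm tall. Bystander; origin under its hub, x along the lever.
- wrench: Loose steel wrench 150 mm long lying on the table. Bystander; x along it.
- flange: Loose dark steel disc, 88 mm diameter, 18 mm tall with screws. Bystander; origin under its middle.
- oiler: Loose grey bottle, 48 mm diameter, 120 mm tall. Bystander; origin under its middle.
Not all that is in view belongs to the job. What is shaped like the plate but green is not meant.

How it is judged (in metres and radians):
On the way, in this order (a step that is already met when the one before it is completed fails the run):
1. the hasp is swung off the mouth, past about 77 degrees (value of joint hasp above 1.35 rad), for 0.2 s.
2. the plate's nose is under the lip, at least 10 mm in (value of joint hasp above 1.35 rad and x of plate_nose in the frame of bed above 0.01 m and y of plate_nose in the frame of bed between -0.006 and 0.006 m and z of plate_nose in the frame of bed between 0.029 and 0.042 m), for 0.1 s.
3. the plate is pressed home by the fingers and the stop is fully back (x of plate_nose in the frame of bed above 0.03 m and y of plate_nose in the frame of bed between -0.006 and 0.006 m and z of plate_nose in the frame of bed between 0.029 and 0.042 m and x of plate in the frame of bed below -0.03 m and angle between the x axis of plate and the x axis of bed, either way round below 0.08 rad and angle between plate's own z axis and vertical below 0.1 rad and value of joint stop above 0.0082 m and contact force between plate and stop above 4 N and contact force between the fingers and plate above 3 N), for 0.3 s.
At the end, for the whole second after the job is handed in: Hasp open over 1.35 rad; ribbed plate flat in the bed, nose 30 mm or more past the lip's front edge, within 6 mm of the midline, in line within 0.08 and level within 0.1 rad; stop pressed back over 8.2 mm with over 4 N by the plate; the fingers still bear on the plate with over 3 N (all of step 3 and value of joint hasp above 1.35 rad); the arm keeps its last pose, push and grip.
It fails at once if a bystander is moved by more than 30 mm or knocked over (distance of any of round_plate, handwheel, tool_block, clamp_lever, wrench, flange, oiler from where it was at the start of the episode above 0.03 m or angle between any of oiler, tool_block's own z axis and vertical above 0.6 rad).
It also fails if it takes over 66 s, if anything falls off the work surface, if the arm or the gripper's body presses on something with over 40 N, if the wrist force passes 120 N, or if a joint passes its speed limit or range.

## Working session

There is one attempt and no reset: what is moved stays moved. The work goes in short steps, Python scripts to look and compute and a shell command to move; the robot and the scene stay as the last step left them, time stands still between calls to the robot, and variables do not carry over. Pictures are saved under pics/ and viewed, at most 10 in all, crops included, and the job is handed in when it is done.

```bash
mkdir -p pics; ls; cat > h.py <<'E'
import numpy as np, cv2
from workcell import bot
def snap(n,f):
    im=bot.camera(n); cv2.imwrite(f'pics/{f}.png',cv2.cvtColor(np.asarray(im),cv2.COLOR_RGB2BGR)); return im
def K(c):
    f=192/np.tan(np.radians(c['vfov']/2)); return f
def ray(c,u,v,z):
    T=np.array(c['camera_from_world']); R=T[:3,:3]; o=-R.T@T[:3,3]
    d=R.T@np.array([(u-c['cx'])/K(c),(v-c['cy'])/K(c),1]); return o+d*(z-o[2])/d[2]
def proj(c,p):
    q=np.array(c['camera_from_world'])@np.append(p,1); return K(c)*q[0]/q[2]+c['cx'],K(c)*q[1]/q[2]+c['cy']
E
python3 - <<'E'
from h import *
a=snap('scene','a');b=snap('side','b')
c=np.hstack([a,b]); 
for n in('scene','side'):print(bot.calibration(n))
print(bot.get_obs())
E
```

```text
pics
{'vfov': 53.32480174953436, 'cx': 258.12972234521, 'cy': 197.87790489631735, 'camera_from_world': array([[ 0.81625181,  0.57754059, -0.01341043, -0.39252337],
       [ 0.43478278, -0.62944296, -0.6440229 , -0.14101364],
       [-0.38039047,  0.51985424, -0.76488866,  1.42192652],
       [ 0.        ,  0.        ,  0.        ,  1.        ]])}
{'vfov': 52.45873871658823, 'cx': 257.0864985757346, 'cy': 197.52870393896546, 'camera_from_world': array([[-0.93278127, -0.36027327, -0.01105789,  0.45847176],
       [-0.25677443,  0.68571724, -0.68107177,  0.18091525],
       [ 0.25295454, -0.6324516 , -0.73213316,  0.96870288],
       [ 0.        ,  0.        ,  0.        ,  1.        ]])}
{'time': 0.1, 'q': array([-6.90984050e+01,  5.00817889e+00,  1.00412450e+01,  9.51024688e+01,
        8.87742454e-04,  8.99993479e+01]), 'qd': array([ 0.01909989, -0.06632764,  0.16814761,  0.04262067,  0.02160507,
       -0.00693197]), 'joint_efforts': array([-4.69982042e-04, -5.21560156e+01,  4.65653622e+01,  1.60506566e-02,
        2.31844189e-05, -8.53100460e-06]), 'ee_pos': array([ 0.19614813, -0.51360589,  0.23067194]), 'tcp_rot': array([-1.79930597e+02, -8.88531677e-04,  2.09022460e+01]), 'wrist_force': array([-0.36306959,  0.31343207, -0.07893378]), 'torque': array([ 0.01734988, -0.00277443,  0.00149107]), 'grasp_force': 0.0, 'opening': 0.08557697016913175}
```

View pics/a.png

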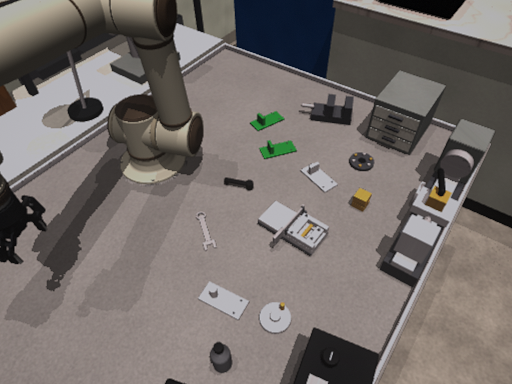

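View pics/b.png

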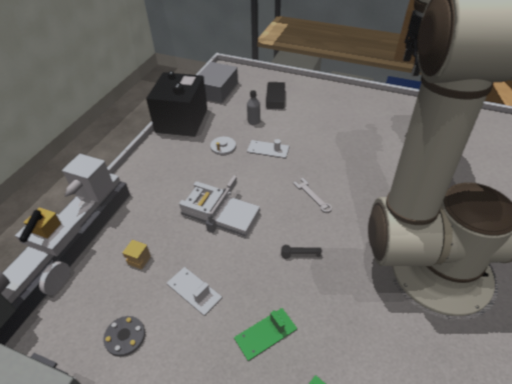

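Scene view: bed at about (293,226), hasp across the mouth, ribbed plate at (318,177), round-post plate at (223,300). Side view: bed at (220,207), ribbed plate at (194,291). Next I'll enlarge both.

```bash
python3 - <<'E'
import cv2,numpy as np
a=cv2.imread('pics/a.png')[155:255,250:350];b=cv2.imread('pics/b.png')[170:320,155:270]
b=cv2.resize(b,None,fx=4,fy=4,interpolation=cv2.INTER_CUBIC);a=cv2.resize(a,None,fx=3.4,fy=3.4,interpolation=cv2.INTER_CUBIC)
o=np.zeros((600,800,3),np.uint8);o[:340,:340]=a;o[:600,340:800]=b;cv2.imwrite('pics/c.png',o)
E
```

```text
(no output)
```

View pics/c.png

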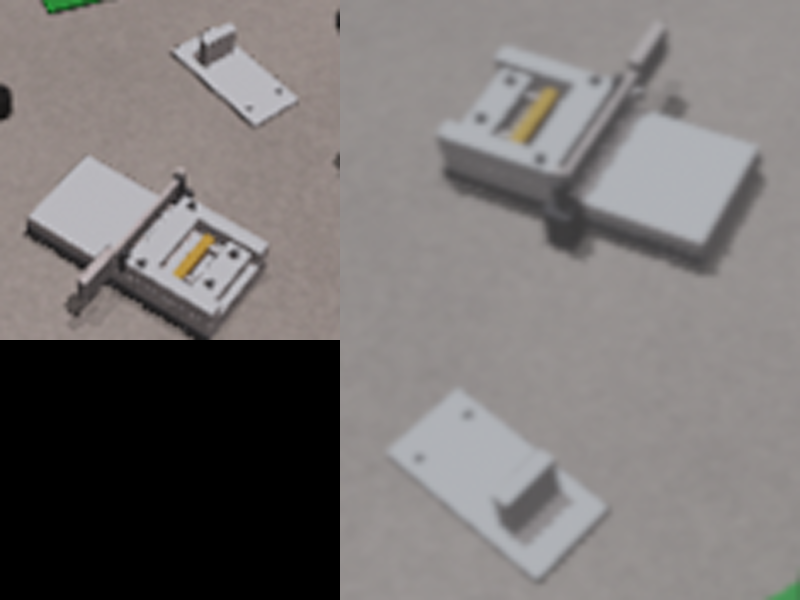

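```bash
python3 - <<'E'
from h import *
from scipy.optimize import least_squares
S=bot.calibration('scene');D=bot.calibration('side')
s=lambda X,Y:(250+X/3.4,155+Y/3.4); d=lambda X,Y:(155+(X-340)/4,170+Y/4)
for n,p,z in [('plate nose1',d(458,388),.007),('nose2',d(387,452),.007),('tail1',d(608,508),.007),('tail2',d(540,580),.007),
 ('bed f1',d(758,150),.03),('f2',d(700,247),.03),('bed back',d(500,50),.05),('back2',d(440,128),.05),('tab',d(648,45),.068),('pin?',d(563,190),.06)]: print(n,ray(D,*p,z)[:2].round(4))
print('scene')
for n,p,z in [('tail',s(172,48),.007),('nose',s(255,125),.007),('nose',s(298,98),.007),('bed f',s(88,157),.03),('f',s(28,217),.03),('back',s(267,243),.05),('back2',s(212,318),.05),('tab end',s(76,300),.05),('pin',s(182,178),.065)]: print(n,ray(S,*p,z)[:2].round(4))
E
```

```text
plate nose1 [0.6006 0.2216]
nose2 [0.6192 0.2772]
tail1 [0.4781 0.2638]
tail2 [0.4955 0.3187]
bed f1 [ 0.4883 -0.011 ]
f2 [0.4936 0.0814]
bed back [ 0.6893 -0.019 ]
back2 [0.6929 0.0632]
tab [ 0.5834 -0.0445]
pin? [0.5852 0.0908]
scene
tail [0.4804 0.2645]
nose [0.6045 0.2194]
nose [0.6227 0.2762]
bed f [0.5002 0.0737]
f [ 0.4944 -0.0178]
back [0.6945 0.0674]
back2 [ 0.6938 -0.0285]
tab end [ 0.5888 -0.0793]
pin [0.5997 0.0771]
```

```bash
cat >> h.py <<'E'
BED=np.array([.604,.0255]); BYAW=np.radians(-3.4)
def b2w(x,y): c,s=np.cos(BYAW),np.sin(BYAW); return BED+[c*x-s*y,s*x+c*y]
def w2b(p): c,s=np.cos(BYAW),np.sin(BYAW); d=np.array(p[:2])-BED; return np.array([c*d[0]+s*d[1],-s*d[0]+c*d[1]])
def rows(wps,start=None):
    """wps: list of (x,y,z m,yaw deg, n rows); tool down. Prints rows travel mm / twist rz."""
    o=bot.get_obs()
    p=np.r_[o['ee_pos'],o['tcp_rot'][2]] if start is None else np.array(start,float)
    for w in wps:
        n=w[4]; w=np.array(w[:4],float); dy=(w[3]-p[3]+180)%360-180; st=(w[:3]-p[:3])/n
        for i in range(n):
            a=np.radians(p[3]+dy*i/n); t=1000*np.array([np.cos(a)*st[0]+np.sin(a)*st[1],np.sin(a)*st[0]-np.cos(a)*st[1],-st[2]])
            print(t.round(1).tolist(),round(-np.radians(dy/n),3))
        p=np.r_[w[:3],p[3]+dy]; print('--')
E
python3 - <<'E'
from h import *
S=bot.calibration('scene')
for n,p in dict(lever1=(228,182),lever2=(250,184),oiler=(221,345),wheel=(275,317),block=(362,198),flange=(361,161)).items(): print(n,ray(S,*p,.02)[:2].round(3))
x,y=b2w(.016,-.08)
rows([(x,y,.231,-3.4,12),(x,y,.042,-3.4,4)])
E
```

```text
lever1 [0.313 0.058]
lever2 [0.381 0.094]
oiler [ 0.642 -0.388]
wheel [ 0.712 -0.25 ]
block [0.722 0.254]
flange [0.644 0.411]
[46.3, -23.2, -0.0] 0.035
[45.4, -24.8, -0.0] 0.035
[44.5, -26.4, -0.0] 0.035
[43.5, -28.0, -0.0] 0.035
[42.5, -29.5, -0.0] 0.035
[41.4, -31.0, -0.0] 0.035
[40.3, -32.4, -0.0] 0.035
[39.2, -33.8, -0.0] 0.035
[37.9, -35.2, -0.0] 0.035
[36.7, -36.5, -0.0] 0.035
[35.4, -37.8, -0.0] 0.035
[34.0, -39.0, -0.0] 0.035
--
[0.0, -0.0, 47.2] -0.0
[0.0, -0.0, 47.2] -0.0
[0.0, -0.0, 47.2] -0.0
[0.0, -0.0, 47.2] -0.0
--
```

```bash
python3 -m crank '[{"gripper":0,"travel":[46.3,-23.2,0],"twist":[0,0,0.035]},{"gripper":0,"travel":[45.4,-24.8,0],"twist":[0,0,0.035]},{"gripper":0,"travel":[44.5,-26.4,0],"twist":[0,0,0.035]},{"gripper":0,"travel":[43.5,-28,0],"twist":[0,0,0.035]},{"gripper":0,"travel":[42.5,-29.5,0],"twist":[0,0,0.035]},{"gripper":0,"travel":[41.4,-31,0],"twist":[0,0,0.035]},{"gripper":0,"travel":[40.3,-32.4,0],"twist":[0,0,0.035]},{"gripper":0,"travel":[39.2,-33.8,0],"twist":[0,0,0.035]},{"gripper":0,"travel":[37.9,-35.2,0],"twist":[0,0,0.035]},{"gripper":0,"travel":[36.7,-36.5,0],"twist":[0,0,0.035]},{"gripper":0,"travel":[35.4,-37.8,0],"twist":[0,0,0.035]},{"gripper":0,"travel":[34,-39,0],"twist":[0,0,0.035]}]' 60
python3 - <<'E'
from h import *
im=snap('wrist','w1'); c=bot.calibration('wrist'); print(c)
for n,p,z in [('mouth',b2w(0,0),.05),('pin',b2w(-.012,.056),.058),('tab',b2w(-.012,-.075),.068),('f1',b2w(-.11,.047),.03),('f2',b2w(-.11,-.047),.03),('bk',b2w(.09,-.047),.05)]: print(n,np.round(proj(c,[*p,z])))
print(bot.get_obs()['ee_pos'],bot.get_obs()['tcp_rot'])
E
```

```text
time: 1.6
ee_pos: [0.6154, -0.0534, 0.2309]
tcp_rot: [180.0, 0.0, -3.2]
wrist_force: [0.8, -0.5, 0.6]
opening: 0.0002
grasp_force: 0.0
{'vfov': 64.7975073135588, 'cx': 252.32015740262403, 'cy': 189.31033197327582, 'camera_from_world': array([[-0.05590547, -0.99843527, -0.00125955, -0.01488785],
       [-0.94295563,  0.05238424,  0.32877131,  0.54311321],
       [-0.32819089,  0.01956782, -0.94440872,  0.58231996],
       [ 0.        ,  0.        ,  0.        ,  1.        ]])}
mouth [186. 182.]
pin [134. 194.]
tab [253. 198.]
f1 [159. 258.]
f2 [231. 258.]
bk [226.  97.]
[ 0.61821479 -0.04926131  0.22927663] [-1.79895119e+02  3.85304480e-02 -3.16500736e+00]
```

View pics/w1.png

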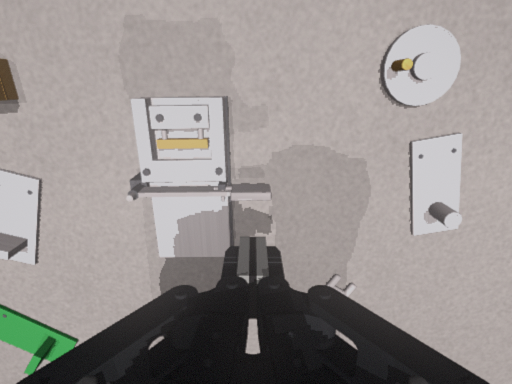

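Wrist view: pin at (133,195), tab at (252,194) and bed front corners at (157,257) and (231,257). These agree with my estimate to within about 3 mm.

```bash
python3 - <<'E'
from h import *
x,y=b2w(.020,-.080)
rows([(x,y,.044,-3.4,4)])
P=np.array([-.012,.056]);
def f(t,d=.016,r=.136): 
    q=P+r*np.array([-np.sin(t),-np.cos(t)])-d*np.array([-np.cos(t),np.sin(t)]); return (*b2w(*q),.044,-3.4-np.degrees(t),1)
rows([f(0)]+[f(.135*i) for i in range(1,13)],(x,y,.044,-3.4))
E
```

```text
[0.3, 1.6, 46.3] 0.001
[0.3, 1.6, 46.3] 0.001
[0.3, 1.6, 46.3] 0.001
[0.3, 1.6, 46.3] 0.001
--
[-16.0, 0.0, -0.0] -0.0
--
[-18.4, 0.9, -0.0] 0.135
--
[-18.4, 0.9, -0.0] 0.135
--
[-18.4, 0.9, -0.0] 0.135
--
[-18.4, 0.9, -0.0] 0.135
--
[-18.4, 0.9, -0.0] 0.135
--
[-18.4, 0.9, -0.0] 0.135
--
[-18.4, 0.9, -0.0] 0.135
--
[-18.4, 0.9, -0.0] 0.135
--
[-18.4, 0.9, -0.0] 0.135
--
[-18.4, 0.9, -0.0] 0.135
--
[-18.4, 0.9, -0.0] 0.135
--
[-18.4, 0.9, -0.0] 0.135
--
```

```bash
python3 -m crank '[{"gripper":0,"travel":[1,0,46],"twist":[0,0,0]},{"gripper":0,"travel":[1,0,46],"twist":[0,0,0]},{"gripper":0,"travel":[1,0,46],"twist":[0,0,0]},{"gripper":0,"travel":[1,0,46],"twist":[0,0,0]},{"gripper":0,"travel":[0,0,2],"twist":[0,0,0]},{"gripper":0,"travel":[0,0,0],"twist":[0,0,0]}]'
python3 -c "
from h import *
o=bot.get_obs();print(w2b(o['ee_pos']))"
```

```text
time: 2.4
ee_pos: [0.619, -0.0552, 0.0468]
tcp_rot: [180.0, -0.1, -3.2]
wrist_force: [-0.4, 0.3, 1.5]
opening: -0.0
grasp_force: 0.0
[ 0.01972863 -0.07962658]
```

```bash
python3 -m crank '[{"gripper":0,"travel":[-16,0,2],"twist":[0,0,0]},{"gripper":0,"travel":[-18.4,0.9,0],"twist":[0,0,0.135]},{"gripper":0,"travel":[-18.4,0.9,0],"twist":[0,0,0.135]},{"gripper":0,"travel":[-18.4,0.9,0],"twist":[0,0,0.135]},{"gripper":0,"travel":[-18.4,0.9,0],"twist":[0,0,0.135]},{"gripper":0,"travel":[-18.4,0.9,0],"twist":[0,0,0.135]},{"gripper":0,"travel":[0,0,0],"twist":[0,0,0]}]'
python3 -c "
from h import *
o=bot.get_obs();print(w2b(o['ee_pos']))
c=bot.calibration('scene');"
```

```text
time: 3.28
ee_pos: [0.4602, -0.1988, 0.0468]
tcp_rot: [-173.0, 1.8, -27.3]
wrist_force: [-0.5, 0.4, -0.0]
opening: 0.0001
grasp_force: 0.0
[-0.13025905 -0.2324484 ]
```

```bash
python3 - <<'E'
from h import *
o=bot.get_obs();print({k:np.round(o[k],3) for k in ('q','qd','ee_pos','tcp_rot','time')})
snap('scene','s2'); snap('wrist','w2')
o=bot.get_obs();print({k:np.round(o[k],3) for k in ('q','qd','ee_pos','tcp_rot','time')})
b=np.hstack([cv2.resize(cv2.imread('pics/s2.png')[100:340,150:400],(400,384)),cv2.resize(cv2.imread('pics/w2.png'),(400,300),).copy() if 0 else cv2.copyMakeBorder(cv2.resize(cv2.imread('pics/w2.png'),(400,300)),0,84,0,0,cv2.BORDER_CONSTANT)]); cv2.imwrite('pics/d.png',b)
E
```

```text
{'q': array([-27.327,   0.589, -15.183,  76.012,   6.979, 179.943]), 'qd': array([ 2.919,  1.284,  1.2  , -1.322,  0.125, -0.035]), 'ee_pos': array([ 0.46 , -0.199,  0.047]), 'tcp_rot': array([-173.02 ,    1.777,  -27.27 ]), 'time': np.float64(3.275)}
{'q': array([-27.106,   0.708, -15.136,  75.933,   6.982, 179.941]), 'qd': array([ 1.564,  0.994, -0.106, -0.341, -0.024, -0.039]), 'ee_pos': array([ 0.462, -0.197,  0.046]), 'tcp_rot': array([-173.016,    1.769,  -27.048]), 'time': np.float64(3.375)}
```

View pics/d.png

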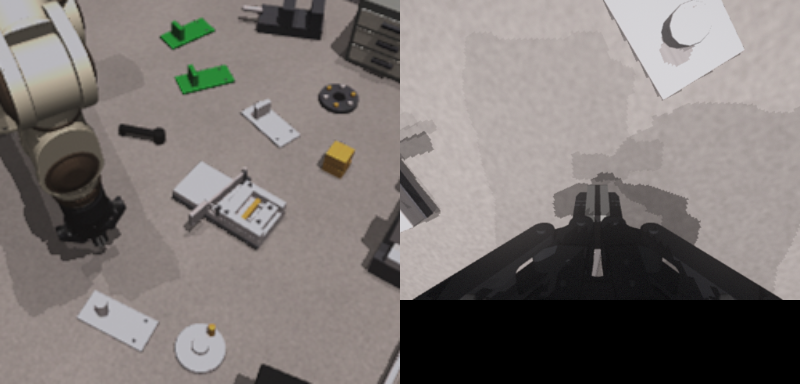

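The last joint hit its range (q6 = 180°), so the arm veered off. Only the hasp was nudged, and it is still across the mouth at about (200,212) in the left crop. I'll redo the swing with the half-turned yaw family.

```bash
cat >> h.py <<'E'
from scipy.spatial.transform import Rotation as Ro
def rows6(x,y,z,yaw,n,yawdir=0):
    o=bot.get_obs(); p=o['ee_pos']; R=Ro.from_euler('xyz',o['tcp_rot'],degrees=True); G=Ro.from_euler('xyz',[180,0,yaw],degrees=True)
    v=(R.inv()*G).as_rotvec()/n; st=(np.array([x,y,z])-p)/n
    for i in range(n): print((1000*R.inv().apply(st)).round(1).tolist(),v.round(3).tolist()); R=R*Ro.from_rotvec(v)
E
python3 -m crank '[{"gripper":0,"travel":[0,0,-60],"twist":[0,0,0]},{"gripper":0,"travel":[0,0,-60],"twist":[0,0,0]},{"gripper":0,"travel":[0,0,0],"twist":[0,0,0]}]'
python3 - <<'E'
from h import *
x,y=b2w(.026,-.074); print(x,y); rows6(x,y,.165,86.6,12); print(bot.get_obs()['q'])
E
```

```text
time: 3.75
ee_pos: [0.4604, -0.2121, 0.169]
tcp_rot: [-173.0, 1.4, -26.9]
wrist_force: [0.3, -0.2, -0.3]
opening: 0.0001
grasp_force: 0.0
0.6255655638813967 -0.04991171297933364
[6.2, -18.1, 2.4] [-0.009, -0.009, -0.165]
[9.1, -16.9, 2.2] [-0.009, -0.009, -0.165]
[11.7, -15.2, 1.9] [-0.009, -0.009, -0.165]
[14.1, -13.1, 1.7] [-0.009, -0.009, -0.165]
[16.1, -10.6, 1.5] [-0.009, -0.009, -0.165]
[17.6, -7.8, 1.3] [-0.009, -0.009, -0.165]
[18.6, -4.8, 1.0] [-0.009, -0.009, -0.165]
[19.2, -1.7, 0.8] [-0.009, -0.009, -0.165]
[19.2, 1.5, 0.7] [-0.009, -0.009, -0.165]
[18.7, 4.6, 0.5] [-0.009, -0.009, -0.165]
[17.7, 7.6, 0.4] [-0.009, -0.009, -0.165]
[16.2, 10.4, 0.4] [-0.009, -0.009, -0.165]
[-28.6160813   -0.23208335  -2.45431579  89.43121376   6.92224161
 178.29220207]
```

```bash
python3 -m crank '[{"gripper":0,"travel":[6.2,-18.1,2.4],"twist":[-0.009,-0.009,-0.165]},{"gripper":0,"travel":[9.1,-16.9,2.2],"twist":[-0.009,-0.009,-0.165]},{"gripper":0,"travel":[11.7,-15.2,1.9],"twist":[-0.009,-0.009,-0.165]},{"gripper":0,"travel":[14.1,-13.1,1.7],"twist":[-0.009,-0.009,-0.165]},{"gripper":0,"travel":[16.1,-10.6,1.5],"twist":[-0.009,-0.009,-0.165]},{"gripper":0,"travel":[17.6,-7.8,1.3],"twist":[-0.009,-0.009,-0.165]},{"gripper":0,"travel":[18.6,-4.8,1],"twist":[-0.009,-0.009,-0.165]},{"gripper":0,"travel":[19.2,-1.7,0.8],"twist":[-0.009,-0.009,-0.165]},{"gripper":0,"travel":[19.2,1.5,0.7],"twist":[-0.009,-0.009,-0.165]},{"gripper":0,"travel":[18.7,4.6,0.5],"twist":[-0.009,-0.009,-0.165]},{"gripper":0,"travel":[17.7,7.6,0.4],"twist":[-0.009,-0.009,-0.165]},{"gripper":0,"travel":[16.2,10.4,0.4],"twist":[-0.009,-0.009,-0.165]}]'
python3 -m crank '[{"gripper":0,"travel":[0,0,0],"twist":[0,0,0]},{"gripper":0,"travel":[0,0,0],"twist":[0,0,0]}]'
python3 - <<'E'
from h import *
x,y=b2w(.026,-.074); print(bot.get_obs()['q']); rows6(x,y,.165,86.6,2); rows6(x,y,.046,86.6,3)
im=snap('wrist','w3');c=bot.calibration('wrist')
P=np.array([-.012,.056])
for n,p,z in [('pin',b2w(*P),.058),('tab0',b2w(-.012,-.075),.068),('tab.3',b2w(*(P+.131*np.array([-np.sin(.3),-np.cos(.3)]))),.068),('f1',b2w(-.11,.047),.03),('f2',b2w(-.11,-.047),.03),('bkR',b2w(.09,-.047),.05),('bkL',b2w(.09,.047),.05)]: print(n,np.round(proj(c,[*p,z])))
E
```

```text
time: 5.25
ee_pos: [0.6239, -0.0477, 0.1577]
tcp_rot: [-179.5, 0.1, 87.0]
wrist_force: [-0.5, 0.8, 0.2]
opening: -0.0006
grasp_force: 0.0
time: 5.5
ee_pos: [0.6228, -0.0491, 0.1577]
tcp_rot: [-179.4, 0.0, 86.4]
wrist_force: [-0.5, -0.1, 0.3]
opening: -0.0002
grasp_force: 0.0
[-4.49068408e+00  1.50921116e+01  1.34716158e+01  8.89437394e+01
 -4.66286577e-02  8.90897019e+01]
[-0.3, 1.4, -3.6] [-0.005, 0.0, -0.002]
[-0.3, 1.4, -3.6] [-0.005, 0.0, -0.002]
[-0.2, 1.3, 37.2] [-0.003, 0.0, -0.001]
[-0.2, 1.2, 37.2] [-0.003, 0.0, -0.001]
[-0.2, 1.0, 37.2] [-0.003, 0.0, -0.001]
pin [204.  16.]
tab0 [211. 195.]
tab.3 [163. 188.]
f1 [89. 37.]
f2 [108. 151.]
bkR [334. 156.]
bkL [344.  31.]
```

View pics/w3.png

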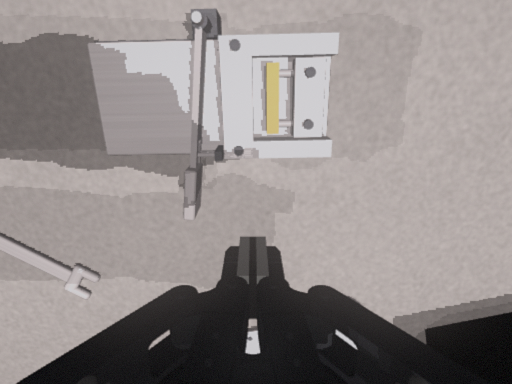

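Wrist view: hasp tab at (190,193), so the angle is about 0.13. Pin at (200,17), and the finger is on the far side of the tab as wanted.

```bash
python3 - <<'E'
from h import *
import h
h.BED=np.array([.604,.0235])
o=bot.get_obs()
P=np.array([-.012,.056]); r=.131
def f(t):
    d=.005+.0145*abs(np.cos(t))+.011*np.sin(t)
    q=P+r*np.array([-np.sin(t),-np.cos(t)])-d*np.array([-np.cos(t),np.sin(t)]); return (*b2w(*q),.044,86.4,1)
s=b2w(.020,-.077)
rows([(*s,.044,86.4,3)]); print('ARC')
rows([f(t) for t in np.arange(.15,1.66,.1)],(*s,.044,86.4))
E
```

```text
[-1.7, -1.0, 37.9] 0.0
[-1.7, -1.0, 37.9] 0.0
[-1.7, -1.0, 37.9] 0.0
--
ARC
[0.2, -30.8, -0.0] -0.0
--
[0.3, -12.5, -0.0] -0.0
--
[1.5, -12.6, -0.0] -0.0
--
[2.8, -12.5, -0.0] -0.0
--
[4.1, -12.4, -0.0] -0.0
--
[5.4, -12.1, -0.0] -0.0
--
[6.7, -11.6, -0.0] -0.0
--
[8.0, -11.0, -0.0] -0.0
--
[9.2, -10.2, -0.0] -0.0
--
[10.3, -9.3, -0.0] -0.0
--
[11.4, -8.2, -0.0] -0.0
--
[12.3, -7.0, -0.0] -0.0
--
[13.1, -5.7, -0.0] -0.0
--
[13.8, -4.3, -0.0] -0.0
--
[14.3, -2.8, -0.0] -0.0
--
[12.3, -1.4, -0.0] -0.0
--
```

```bash
python3 -m crank '[{"gripper":0,"travel":[-2,-1,38],"twist":[0,0,0]},{"gripper":0,"travel":[-2,-1,38],"twist":[0,0,0]},{"gripper":0,"travel":[-2,-1,38],"twist":[0,0,0]},{"gripper":0,"travel":[0,0,0],"twist":[0,0,0]},{"gripper":0,"travel":[0,-16,0],"twist":[0,0,0]},{"gripper":0,"travel":[0,-15,0],"twist":[0,0,0]},{"gripper":0,"travel":[0.3,-12.5,0],"twist":[0,0,0]},{"gripper":0,"travel":[1.5,-12.5,0],"twist":[0,0,0]},{"gripper":0,"travel":[3,-12.5,0],"twist":[0,0,0]},{"gripper":0,"travel":[4,-12.4,0],"twist":[0,0,0]}]'
python3 -m crank '[{"gripper":0,"travel":[5.4,-12,0],"twist":[0,0,0]},{"gripper":0,"travel":[6.7,-11.6,0],"twist":[0,0,0]},{"gripper":0,"travel":[8,-11,0],"twist":[0,0,0]},{"gripper":0,"travel":[9.2,-10.2,0],"twist":[0,0,0]},{"gripper":0,"travel":[10.3,-9.3,0],"twist":[0,0,0]},{"gripper":0,"travel":[11.4,-8.2,0],"twist":[0,0,0]},{"gripper":0,"travel":[12.3,-7,0],"twist":[0,0,0]},{"gripper":0,"travel":[13,-5.7,0],"twist":[0,0,0]},{"gripper":0,"travel":[13.8,-4.3,0],"twist":[0,0,0]},{"gripper":0,"travel":[14.3,-2.8,0],"twist":[0,0,0]},{"gripper":0,"travel":[12.3,-1.4,0],"twist":[0,0,0]},{"gripper":0,"travel":[0,0,0],"twist":[0,0,0]}]'
python3 -m crank '[{"gripper":0,"travel":[0,0,0],"twist":[0,0,0]}]'
python3 -c "
from h import *
print(w2b(bot.get_obs()['ee_pos']))"
```

```text
time: 6.8
ee_pos: [0.5375, -0.0414, 0.0448]
tcp_rot: [-179.5, 0.0, 86.5]
wrist_force: [0.8, -0.7, 0.0]
opening: 0.0002
grasp_force: 0.3
time: 8.3
ee_pos: [0.462, 0.0808, 0.0453]
tcp_rot: [-179.4, 0.0, 86.6]
wrist_force: [-0.8, -0.3, 0.1]
opening: 0.0005
grasp_force: 0.0
time: 8.43
ee_pos: [0.4619, 0.0798, 0.0452]
tcp_rot: [-179.4, 0.0, 86.5]
wrist_force: [0.2, 0.7, -0.8]
opening: 0.0001
grasp_force: 0.0
[-0.14503394  0.04581576]
```

```bash
python3 -m crank '[{"gripper":85,"travel":[-15,0,-20],"twist":[0,0,0]},{"gripper":85,"travel":[-25,15,-50],"twist":[0,0,0]},{"gripper":85,"travel":[-30,20,-50],"twist":[0,0,0]},{"gripper":85,"travel":[-30,20,-50],"twist":[0,0,0]},{"gripper":85,"travel":[-20,15,-50],"twist":[0,0,0]},{"gripper":85,"travel":[0,0,-20],"twist":[0,0,0]},{"gripper":85,"travel":[0,0,0],"twist":[0,0,0]},{"gripper":85,"travel":[0,0,0],"twist":[0,0,0]}]'
python3 - <<'E'
from h import *
im=snap('wrist','w4');c=bot.calibration('wrist'); np.save('c4.npy',c,allow_pickle=True)
cv2.imwrite('pics/w4b.png',cv2.resize(cv2.imread('pics/w4.png'),(800,600),interpolation=cv2.INTER_CUBIC))
E
```

```text
time: 9.43
ee_pos: [0.5265, -0.0442, 0.2834]
tcp_rot: [-179.4, 0.0, 86.5]
wrist_force: [0.5, -0.7, -0.3]
opening: 0.0851
grasp_force: 0.0
```

View pics/w4b.png

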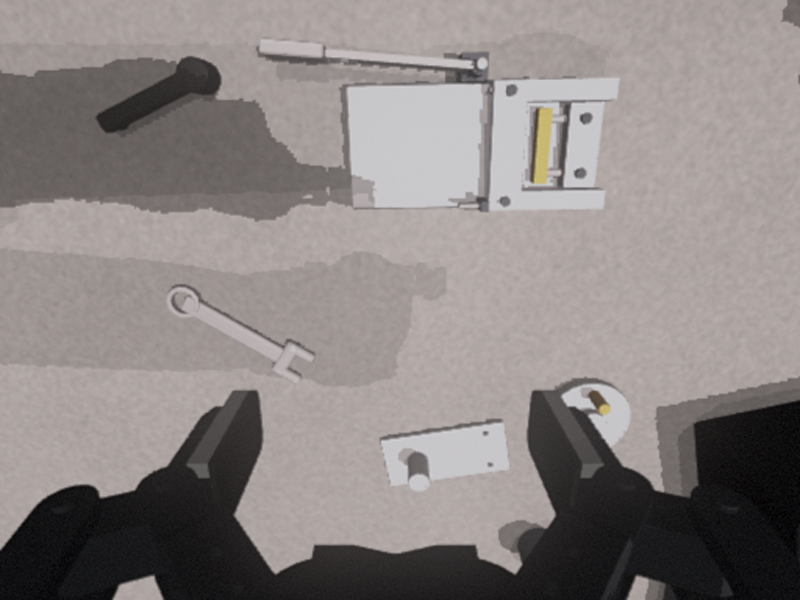

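Wrist view: hasp open, pin at (482,63) and tab at (290,48). Apron front corners at (346,86) and (354,208), wall back corners at (619,79) and (604,208).

```bash
python3 - <<'E'
from h import *
from scipy.optimize import least_squares
c=np.load('c4.npy',allow_pickle=True).item()
k=lambda u,v:((u+.5)/1.5625-.5,(v+.5)/1.5625-.5)
pts=[(k(346,86),-.11,.047,.03),(k(354,208),-.11,-.047,.03),(k(619,79),.09,.047,.05),(k(604,209),.09,-.047,.05),(k(489,211),0,-.047,.05)]
def res(p):
    o=[]
    for uv,x,y,z in pts:
        cs,s=np.cos(p[2]),np.sin(p[2]); o+=list(np.subtract(proj(c,[p[0]+cs*x-s*y,p[1]+s*x+cs*y,z]),uv))
    return o
r=least_squares(res,[.604,.0255,-.06]);print(r.x[:2],np.degrees(r.x[2]),np.round(r.fun,1))
import h; h.BED=r.x[:2];h.BYAW=r.x[2]
p=w2b(ray(c,*k(482,63),.058));t=w2b(ray(c,*k(291,48),.068));print('pin',p,'tab',t,'ang',np.arctan2(-(t-p)[0],-(t-p)[1]))
print('stop',w2b(ray(c,*k(534,146),.041)))
E
sed -i 's/^BED=.*/#BED/' h.py
python3 - <<'E'
from h import *
E
true
```

```text
[0.60112994 0.02339926] -2.5574633292264055 [ 0.3  0.1 -1.2  0.7  0.9 -0.5 -0.2  0.1 -0.1 -0.1]
pin [-0.01128349  0.0577514 ] tab [-0.14259591  0.06811442] ang 1.6495519194596335
stop [0.0340262  0.00105085]
```

```bash
sed -i 's/^#BED/BED=np.array([.6013,.0235]); BYAW=np.radians(-2.8)/' h.py
python3 -m crank '[{"gripper":85,"travel":[30,0,0],"twist":[0,0,0.04]},{"gripper":85,"travel":[40,-2,0],"twist":[0,0,0.08]},{"gripper":85,"travel":[40,-5,0],"twist":[0,0,0.08]},{"gripper":85,"travel":[40,-5,0],"twist":[0,0,0.06]},{"gripper":85,"travel":[20,-5,0],"twist":[0,0,0]},{"gripper":85,"travel":[0,0,0],"twist":[0,0,0]},{"gripper":85,"travel":[0,0,0],"twist":[0,0,0]}]'
python3 - <<'E'
from h import *
im=snap('wrist','w5');c=bot.calibration('wrist'); np.save('c5.npy',c,allow_pickle=True)
cv2.imwrite('pics/w5b.png',cv2.resize(cv2.imread('pics/w5.png'),(800,600),interpolation=cv2.INTER_CUBIC))
E
```

```text
time: 10.35
ee_pos: [0.5398, 0.1258, 0.2844]
tcp_rot: [-179.5, 0.2, 71.6]
wrist_force: [0.8, -0.5, 0.4]
opening: 0.0848
grasp_force: 0.0
```

View pics/w5b.png

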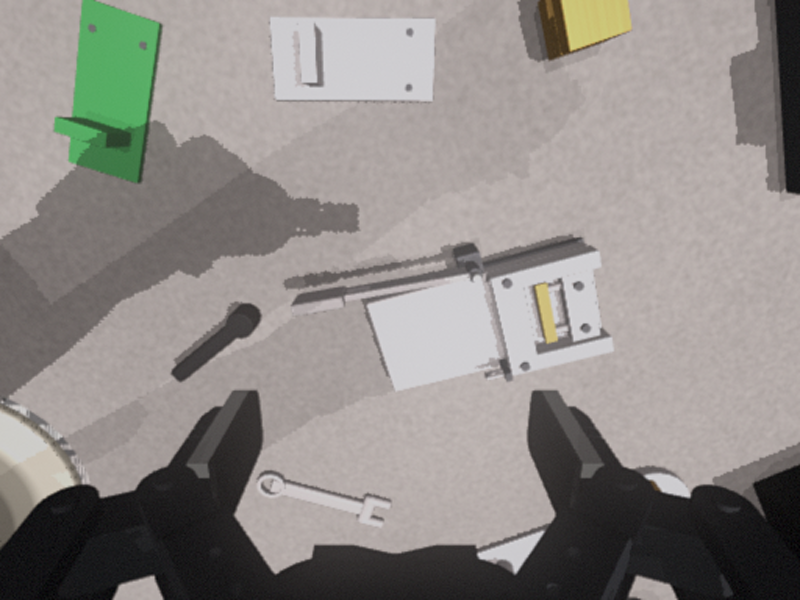

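Wrist view: ribbed plate corners at about (271,18), (276,101), (435,19) and (433,101), with the rib at (308,53).

```bash
python3 - <<'E'
from h import *
from scipy.optimize import least_squares
c=np.load('c5.npy',allow_pickle=True).item()
k=lambda u,v:((u+.5)/1.5625-.5,(v+.5)/1.5625-.5)
def fit(pts,x0):
    def res(p):
        o=[]
        for uv,x,y,z in pts:
            cs,s=np.cos(p[2]),np.sin(p[2]); o+=list(np.subtract(proj(c,[p[0]+cs*x-s*y,p[1]+s*x+cs*y,z]),uv))
        return o
    r=least_squares(res,x0);print(r.x[:2],np.degrees(r.x[2]),np.round(r.fun,1)); return r.x
p=fit([(k(271,18),-.035,.03,.007),(k(276,101),-.035,-.03,.007),(k(435,19),.095,.03,.007),(k(433,101),.095,-.03,.007)],[.52,.28,-.32])
fit([(k(367,304),-.11,.047,.03),(k(396,390),-.11,-.047,.03),(k(599,249),.09,.047,.05),(k(613,350),.09,-.047,.05)],[.6,.0255,-.06])
yaw=np.degrees(p[2])+90
rows6(p[0],p[1],.10,yaw,6); print('z then')
E
```

```text
[0.52095525 0.27612613] -18.70778048818798 [-0.9  0.  -0.2 -0.   0.7 -0.3  0.4  0.4]
[0.60151866 0.02435525] -2.502610819506603 [-0.7 -0.6 -0.8  1.2  0.4 -0.1  0.9 -0.1]
[22.9, -10.6, 30.8] [-0.002, 0.001, 0.001]
[22.9, -10.7, 30.8] [-0.002, 0.001, 0.001]
[22.9, -10.8, 30.8] [-0.002, 0.001, 0.001]
[22.8, -10.8, 30.8] [-0.002, 0.001, 0.001]
[22.8, -10.9, 30.8] [-0.002, 0.001, 0.001]
[22.8, -11.0, 30.8] [-0.002, 0.001, 0.001]
z then
```

```bash
sed -i 's/^BED=.*/BED=np.array([.6014,.0240]); BYAW=np.radians(-2.6)/' h.py
python3 -m crank '[{"gripper":85,"travel":[22.9,-10.6,30],"twist":[-0.003,0.001,0.002]},{"gripper":85,"travel":[22.9,-10.7,30],"twist":[-0.002,0.001,0.001]},{"gripper":85,"travel":[22.9,-10.8,30],"twist":[-0.002,0.001,0.001]},{"gripper":85,"travel":[22.8,-10.8,30],"twist":[-0.002,0.001,0]},{"gripper":85,"travel":[22.8,-10.9,30],"twist":[-0.001,0,0]},{"gripper":85,"travel":[22.8,-11,30],"twist":[-0.001,0,0]},{"gripper":85,"travel":[0,0,0],"twist":[0,0,0]},{"gripper":85,"travel":[0,0,0],"twist":[0,0,0]}]'
python3 -c "
from h import *
rows6(.521,.2761,.014,71.3,3)"
```

```text
time: 11.4
ee_pos: [0.5221, 0.2763, 0.1058]
tcp_rot: [179.8, -0.1, 71.4]
wrist_force: [0.9, -0.1, 0.2]
opening: 0.0849
grasp_force: 0.0
[-0.2, -0.4, 30.6] [0.001, -0.0, 0.0]
[-0.2, -0.4, 30.6] [0.001, -0.0, 0.0]
[-0.2, -0.4, 30.6] [0.001, -0.0, 0.0]
```

```bash
python3 -m crank '[{"gripper":85,"travel":[0,-1,30],"twist":[0.003,0,0]},{"gripper":85,"travel":[0,0,31],"twist":[0,0,0]},{"gripper":85,"travel":[0,0,30],"twist":[0,0,0]},{"gripper":85,"travel":[0,0,0],"twist":[0,0,0]},{"gripper":10,"travel":[0,0,0],"twist":[0,0,0]},{"gripper":5,"travel":[0,0,0],"twist":[0,0,0]},{"gripper":5,"travel":[0,0,0],"twist":[0,0,0]},{"gripper":5,"travel":[0,0,0],"twist":[0,0,0]},{"gripper":5,"travel":[0,0,0],"twist":[0,0,0]},{"gripper":5,"travel":[0,0,0],"twist":[0,0,0]},{"gripper":5,"travel":[0,0,0],"twist":[0,0,0]},{"gripper":5,"travel":[0,0,0],"twist":[0,0,0]}]' 80
```

```text
time: 12.9
ee_pos: [0.5209, 0.2778, 0.0144]
tcp_rot: [-180.0, -0.1, 71.4]
wrist_force: [-1.5, 0.6, 5.3]
opening: 0.0107
grasp_force: 79.5
```

```bash
python3 -m crank '[{"gripper":5,"travel":[0,0,-20],"twist":[0,0,0]},{"gripper":5,"travel":[0,0,-40],"twist":[0,0,0]},{"gripper":5,"travel":[0,0,-40],"twist":[0,0,0]},{"gripper":5,"travel":[0,0,0],"twist":[0,0,0]}]'
python3 -c "
from h import *
x,y=b2w(-.128,.0016);print(x,y)
rows6(x,y,.112,87.4,11)"
```

```text
time: 13.4
ee_pos: [0.522, 0.2782, 0.1169]
tcp_rot: [179.9, -0.3, 71.4]
wrist_force: [-0.1, 0.5, -2.3]
opening: 0.0109
grasp_force: 78.6
0.47360434784779537 0.03140481539220963
[-22.7, 3.0, 0.3] [0.0, -0.0, -0.025]
[-22.7, 2.4, 0.4] [0.0, -0.0, -0.025]
[-22.8, 1.8, 0.4] [0.0, -0.0, -0.025]
[-22.8, 1.3, 0.4] [0.0, -0.0, -0.025]
[-22.9, 0.7, 0.4] [0.0, -0.0, -0.025]
[-22.9, 0.1, 0.4] [0.0, -0.0, -0.025]
[-22.9, -0.5, 0.4] [0.0, -0.0, -0.025]
[-22.8, -1.1, 0.4] [0.0, -0.0, -0.025]
[-22.8, -1.6, 0.4] [0.0, -0.0, -0.025]
[-22.8, -2.2, 0.4] [0.0, -0.0, -0.025]
[-22.7, -2.8, 0.4] [0.0, -0.0, -0.025]
```

```bash
python3 -m crank '[{"gripper":5,"travel":[-22.7,3,0],"twist":[0,0,-0.025]},{"gripper":5,"travel":[-22.7,2.4,0],"twist":[0,0,-0.025]},{"gripper":5,"travel":[-22.8,1.8,0],"twist":[0,0,-0.025]},{"gripper":5,"travel":[-22.8,1.3,0],"twist":[0,0,-0.025]},{"gripper":5,"travel":[-22.9,0.7,0],"twist":[0,0,-0.025]},{"gripper":5,"travel":[-22.9,0,0],"twist":[0,0,-0.025]},{"gripper":5,"travel":[-22.9,-0.5,0],"twist":[0,0,-0.025]},{"gripper":5,"travel":[-22.8,-1,0],"twist":[0,0,-0.025]},{"gripper":5,"travel":[-22.8,-1.6,0],"twist":[0,0,-0.025]},{"gripper":5,"travel":[-22.8,-2.2,0],"twist":[0,0,-0.025]},{"gripper":5,"travel":[-22.7,-2.8,0],"twist":[0,0,-0.025]},{"gripper":5,"travel":[0,0,0],"twist":[0,0,0]}]'
python3 -m crank '[{"gripper":5,"travel":[0,0,0],"twist":[0,0,0]}]'
python3 - <<'E'
from h import *
x,y=b2w(-.128,.0016)
rows6(x,y,.0464+.002,87.4,2)
E
```

```text
time: 14.9
ee_pos: [0.4711, 0.0297, 0.1121]
tcp_rot: [-179.9, -0.1, 87.0]
wrist_force: [-0.3, 0.1, -1.6]
opening: 0.0108
grasp_force: 78.4
time: 15.02
ee_pos: [0.4716, 0.031, 0.1126]
tcp_rot: [-179.9, -0.1, 87.1]
wrist_force: [-0.4, -0.2, -1.2]
opening: 0.0107
grasp_force: 78.4
[0.2, 1.0, 32.1] [-0.001, -0.001, -0.002]
[0.3, 1.0, 32.1] [-0.001, -0.001, -0.002]
```

```bash
python3 -m crank '[{"gripper":5,"travel":[0,0,32],"twist":[0,0,-0.003]},{"gripper":5,"travel":[0,0,32],"twist":[0,0,-0.002]},{"gripper":5,"travel":[0,0,1],"twist":[0,0,0]},{"gripper":5,"travel":[0,0,0],"twist":[0,0,0]}]'
python3 - <<'E'
from h import *
print(w2b(bot.get_obs()['ee_pos']))
snap('side','e1');snap('scene','e2');snap('wrist','e3')
a=cv2.imread('pics/e1.png')[150:260,180:300];b=cv2.imread('pics/e2.png')[170:270,235:345];w=cv2.imread('pics/e3.png')
o=np.zeros((600,800,3),np.uint8);o[:300,:400]=cv2.resize(a,(400,300),interpolation=2)
o[300:,:400]=cv2.resize(b,(400,300),interpolation=2); o[:300,400:]=cv2.resize(w,(400,300));cv2.imwrite('pics/e.png',o)
E
```

```text
time: 15.52
ee_pos: [0.472, 0.0312, 0.0492]
tcp_rot: [-180.0, -0.1, 87.5]
wrist_force: [0.1, 0.3, -1.6]
opening: 0.0108
grasp_force: 78.5
[-0.12961126  0.00128266]
```

View pics/e.png

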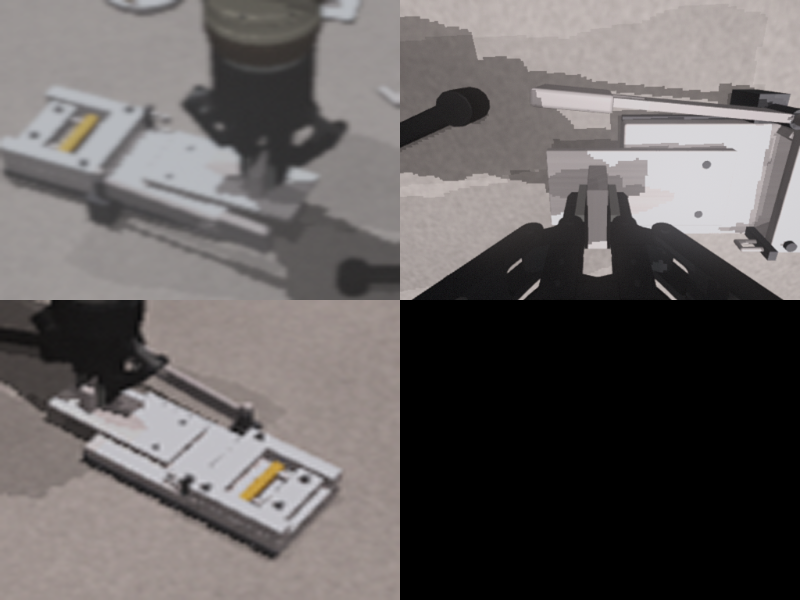

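```bash
python3 - <<'E'
from h import *
c=bot.calibration('wrist')
w=cv2.imread('pics/e3.png',0).astype(int)
zt=bot.get_obs()['ee_pos'][2]-.0144+.007
for u in (320,350,380,410):
    col=w[130:215,u]; g=np.diff(col); print(u,[(130+i,int(g[i])) for i in np.where(abs(g)>14)[0]])
k=lambda u,v:((u-400)*1.28,v*1.28)
print('y of plate edge pts', [w2b(ray(c,*k(*p),zt)).round(4).tolist() for p in [(550,151),(640,150),(730,150)]])
print('nose-right edge', w2b(ray(c,*k(753,230),zt)).round(4))
print('apron +y edge',[w2b(ray(c,*k(*p),.03)).round(4).tolist() for p in [(625,124),(770,125)]])
cv2.imwrite('pics/e4.png',cv2.resize(w[120:330,340:512].astype(np.uint8),None,fx=2.85,fy=2.85,interpolation=2))
E
```

```text
320 [(np.int64(141), -21), (np.int64(142), -44), (np.int64(145), -27), (np.int64(146), -17), (np.int64(148), 24), (np.int64(149), 18), (np.int64(151), -18), (np.int64(157), 33), (np.int64(158), 47), (np.int64(159), 16), (np.int64(183), -35), (np.int64(186), -25), (np.int64(191), 25), (np.int64(192), 52), (np.int64(193), 23)]
350 [(np.int64(131), 58), (np.int64(132), 52), (np.int64(143), -62), (np.int64(144), -20), (np.int64(145), -17), (np.int64(146), -29), (np.int64(148), 20), (np.int64(157), 38), (np.int64(158), 42), (np.int64(159), 15), (np.int64(182), -38), (np.int64(188), -33), (np.int64(189), -16), (np.int64(191), 23), (np.int64(192), 51), (np.int64(193), 26)]
380 [(np.int64(130), -30), (np.int64(133), 22), (np.int64(134), 62), (np.int64(135), 38), (np.int64(146), -105), (np.int64(147), -21), (np.int64(148), 32), (np.int64(151), -27), (np.int64(157), 42), (np.int64(158), 42), (np.int64(159), 15), (np.int64(184), -39), (np.int64(187), -27), (np.int64(189), -15), (np.int64(191), 24), (np.int64(192), 54), (np.int64(193), 26)]
410 [(np.int64(132), -18), (np.int64(136), 39), (np.int64(137), 65), (np.int64(138), 18), (np.int64(148), -25), (np.int64(149), -62), (np.int64(150), -42), (np.int64(152), 17), (np.int64(157), 47), (np.int64(158), 43), (np.int64(183), -38), (np.int64(186), -28), (np.int64(189), -19), (np.int64(191), 25), (np.int64(192), 53), (np.int64(193), 30)]
y of plate edge pts [[-0.1614, 0.0309], [-0.1008, 0.0316], [-0.0403, 0.0316]]
nose-right edge [-0.0109 -0.0331]
apron +y edge [[-0.1101, 0.0466], [-0.0085, 0.0459]]
```

View pics/e4.png

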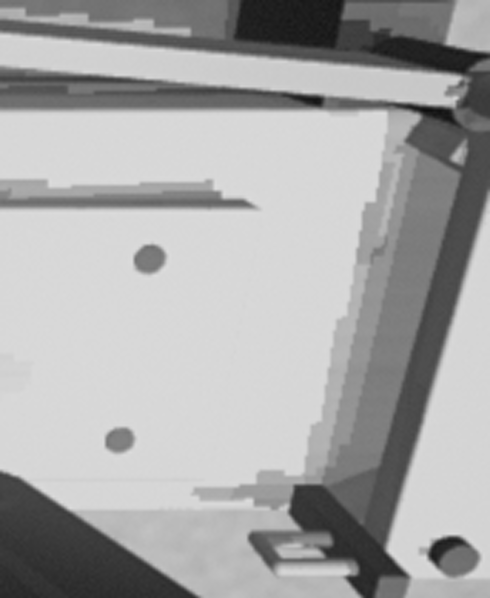

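Enlarged wrist view: the plate's +y edge (row 207) is parallel to the bed's edge and about 1.5 to 2 mm too far +y. I'll correct that and slide in.

```bash
python3 -m crank '[{"gripper":5,"travel":[-1.6,0,1],"twist":[0,0,0]},{"gripper":5,"travel":[0,0,1],"twist":[0,0,0]},{"gripper":5,"travel":[0,8,0],"twist":[0,0,0]},{"gripper":5,"travel":[0,8,0],"twist":[0,0,0]},{"gripper":5,"travel":[0,8,0],"twist":[0,0,0]},{"gripper":5,"travel":[0,8,0],"twist":[0,0,0]},{"gripper":5,"travel":[0,8,0],"twist":[0,0,0]},{"gripper":5,"travel":[0,8,0],"twist":[0,0,0]},{"gripper":5,"travel":[0,4,0],"twist":[0,0,0]},{"gripper":5,"travel":[0,0,0],"twist":[0,0,0]},{"gripper":5,"travel":[0,0,0],"twist":[0,0,0]}]'
python3 - <<'E'
from h import *
print(w2b(bot.get_obs()['ee_pos']))
E
```

```text
time: 17.05
ee_pos: [0.5235, 0.0268, 0.0464]
tcp_rot: [-179.9, -0.1, 87.4]
wrist_force: [-1.4, -0.4, -1.0]
opening: 0.011
grasp_force: 78.5
[-0.0779236  -0.00072951]
```

```bash
python3 -m crank '[{"gripper":5,"travel":[0,5,0],"twist":[0,0,0]},{"gripper":5,"travel":[0,5,0],"twist":[0,0,0]},{"gripper":5,"travel":[0,4,0],"twist":[0,0,0]},{"gripper":5,"travel":[0,4,0],"twist":[0,0,0]},{"gripper":5,"travel":[0,0,0],"twist":[0,0,0]},{"gripper":5,"travel":[0,0,0],"twist":[0,0,0]}]' 110
python3 -m crank '[{"gripper":5,"travel":[0,3,0],"twist":[0,0,0]},{"gripper":5,"travel":[0,3,0],"twist":[0,0,0]},{"gripper":5,"travel":[0,0,0],"twist":[0,0,0]},{"gripper":5,"travel":[0,0,0],"twist":[0,0,0]}]'
python3 - <<'E'
from h import *
print(w2b(bot.get_obs()['ee_pos']))
E
```

```text
time: 17.8
ee_pos: [0.5416, 0.026, 0.0463]
tcp_rot: [-179.9, -0.1, 87.4]
wrist_force: [0.1, -0.1, -0.9]
opening: 0.0098
grasp_force: 108.9
time: 18.3
ee_pos: [0.5469, 0.0257, 0.0463]
tcp_rot: [-179.9, -0.1, 87.4]
wrist_force: [-6.7, 1.0, 1.0]
opening: 0.01
grasp_force: 109.7
[-0.05449603 -0.00076896]
```

```bash
for i in 1 2; do python3 -m crank '[{"gripper":5,"travel":[0,2,0],"twist":[0,0,0]},{"gripper":5,"travel":[0,1,0],"twist":[0,0,0]},{"gripper":5,"travel":[0,0,0],"twist":[0,0,0]},{"gripper":5,"travel":[0,0,0],"twist":[0,0,0]}]' | egrep 'ee_pos|wrist'; done
```

```text
ee_pos: [0.5497, 0.0256, 0.0463]
wrist_force: [-7.8, 0.3, 2.0]
ee_pos: [0.5525, 0.0255, 0.0463]
wrist_force: [-9.4, 0.8, 3.1]
```

```bash
for i in 1 2; do python3 -m crank '[{"gripper":5,"travel":[0,1,0],"twist":[0,0,0]},{"gripper":5,"travel":[0,0.5,0],"twist":[0,0,0]},{"gripper":5,"travel":[0,0,0],"twist":[0,0,0]},{"gripper":5,"travel":[0,0,0],"twist":[0,0,0]}]' | egrep 'ee_pos|wrist'; done
```

```text
ee_pos: [0.5527, 0.0254, 0.0462]
wrist_force: [-15.3, -0.1, 6.5]
ee_pos: [0.5528, 0.0254, 0.0462]
wrist_force: [-24.5, 0.3, 11.5]
```

```bash
python3 -m crank '[{"gripper":5,"travel":[0,0,0],"twist":[0,0,0]},{"gripper":5,"travel":[0,0,0],"twist":[0,0,0]},{"gripper":5,"travel":[0,0,0],"twist":[0,0,0]},{"gripper":5,"travel":[0,0,0],"twist":[0,0,0]}]'
python3 - <<'E'
from h import *
c=bot.calibration('wrist'); snap('wrist','f'); w=cv2.imread('pics/f.png',0).astype(int)
for u in (310,320,350,380):
    col=w[120:215,u]; g=np.diff(col); print(u,[(120+int(i),int(g[i])) for i in np.where(abs(g)>22)[0]])
print([w2b(ray(c,u,192.5,.039)).round(4).tolist() for u in (320,380)])
t=np.array([-.012,.056])+.131*np.array([-np.sin(1.65),-np.cos(1.65)]); print('tab expected px',proj(c,[*b2w(*t),.068]))
a,b=cv2.imread('pics/e1.png').astype(int),snap('side','g'); b=cv2.imread('pics/g.png').astype(int)
S=bot.calibration('side'); u,v=map(int,proj(S,[*b2w(*t),.068])); print('tab region diff side',abs(a-b)[v-4:v+5,u-6:u+7].mean())
E
```

```text
time: 20.8
ee_pos: [0.5528, 0.0254, 0.0462]
tcp_rot: [-179.5, -0.1, 87.5]
wrist_force: [-23.9, 0.9, 12.7]
opening: 0.0103
grasp_force: 111.3
310 [(123, -30), (141, 54), (142, 49), (153, -68), (155, 38), (156, 48), (186, -37), (189, -32), (192, 51), (193, 26), (204, -38)]
320 [(127, -31), (141, 23), (142, 56), (143, 36), (146, -54), (149, 25), (150, 42), (154, -75), (156, 43), (186, -36), (189, -33), (192, 52), (193, 26)]
350 [(136, -44), (142, -23), (150, 34), (151, 35), (156, -35)]
380 [(135, -47), (143, -27), (144, -26), (164, 38), (165, 60), (171, -81), (172, -53), (188, 30), (189, 54)]
[[-0.0137, 0.0297], [0.0176, 0.0298]]
tab expected px (np.float64(16.212694657744578), np.float64(129.02636035618383))
tab region diff side 29.424501424501425
```

```bash
python3 - <<'E'
from h import *
c=bot.calibration('wrist'); w=cv2.imread('pics/f.png',0).astype(int)
for th in (1.35,1.5,1.65):
  for r in (.04,.06,.08,.1,.125):
    q=np.array([-.012,.056])+r*np.array([-np.sin(th),-np.cos(th)]); u,v=proj(c,[*b2w(*q),.058 if r<.105 else .068]); u,v=int(round(u)),int(round(v))
    print(th,r,u,v,w[v-10:v+11:2,u].tolist() if 0<=u<512 else '')
E
```

```text
1.35 0.04 248 170 [214, 215, 214, 214, 214, 213, 214, 214, 214, 214, 213]
1.35 0.06 205 179 [159, 162, 164, 162, 159, 161, 159, 163, 161, 156, 115]
1.35 0.08 162 188 [157, 157, 159, 161, 158, 158, 160, 158, 159, 161, 158]
1.35 0.1 121 197 [113, 111, 112, 110, 111, 113, 113, 113, 113, 113, 112]
1.35 0.125 58 216 [113, 114, 114, 111, 114, 116, 118, 118, 118, 118, 114]
1.5 0.04 246 156 [203, 146, 97, 114, 114, 167, 211, 214, 214, 214, 214]
1.5 0.06 201 160 [88, 106, 108, 131, 158, 161, 162, 162, 161, 159, 158]
1.5 0.08 156 163 [103, 107, 153, 156, 159, 159, 160, 160, 155, 159, 162]
1.5 0.1 112 166 [113, 113, 111, 109, 111, 112, 111, 114, 115, 114, 113]
1.5 0.125 42 176 [113, 111, 109, 110, 110, 112, 112, 111, 113, 112, 114]
1.65 0.04 246 143 [100, 108, 204, 203, 203, 203, 203, 196, 114, 108, 112]
1.65 0.06 199 139 [93, 122, 200, 199, 197, 199, 198, 188, 64, 82, 83]
1.65 0.08 153 135 [86, 100, 134, 133, 133, 132, 133, 123, 112, 109, 57]
1.65 0.1 106 132 [87, 132, 133, 133, 134, 132, 131, 115, 114, 116, 113]
1.65 0.125 31 130 [131, 131, 133, 131, 131, 130, 130, 129, 111, 96, 114]
```

The strap still lies at 1.65 rad. The plate is centred, and the stop is on its solid end at about 24 N.

```bash
python3 -c "
from workcell import bot
print(bot.job_done())"
```

```text
the job is handed in; nothing more can be done
None
```

I handed the job in (no verdict was returned) with the hasp open at about 1.65 rad and the ribbed plate centred under the lip, still gripped at about 110 N and pressing the stop against its solid end with about 24 N. Early on, the last joint hit its range and the arm veered off, but I saw nothing moved except the hasp, slightly.

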